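# Post the tall water tally

## Robot

A 6-joint arm with a two-finger parallel gripper is mounted at the origin on the work surface. World frame = base frame: x ahead of the robot, y to its left, z up, the work surface at z = 0. Lengths are in m, angles in rad, forces in N, time in s.
With the tool pointing down it reaches from about 0.275 to 0.775 m from the base axis. Payload 14.6 kg.
Tool frame: the origin (TCP) lies on the front face of the gripper's body, between the roots of the fingers; the fingertips stand 73 mm ahead of it and the grasp point (between the pads) lies 54 mm ahead of it; y points along the fingers, z is the direction in which the jaws open and shut, and the axes are right-handed (so a half turn about y gives the same grasp; the last joint's range is limited). The gripper opens to 85 mm and grips with 20 to 120 N. Pads are 22 mm wide; open, the fingers measure 114 mm over their backs; the gripper's body (76 mm by 85 mm) begins 54 mm behind the grasp point. The pads swing forward as they close: fully open they stand 13 mm farther back than shut.
Start: joints at [-1.307, 0.263, -0.048, 1.259, 0, 1.415], TCP at [0.213, -0.48, 0.304] pointing down, gripper open.
Joint ranges: [-2.65, 2.65], [-0.89, 1.7], [-1.18, 1.37], [-2.13, 2.11], [-1.35, 1.29], [-3.14, 3.14]. Speed limits (rad/s): [1.89, 1.89, 2.57, 2.79, 3.14, 3.14].

## Interface

Orientations are given as [roll, pitch, yaw] about the fixed x, y, z axes, in that order (R = Rz(yaw) Ry(pitch) Rx(roll)).
In Python, from cell import ctrl, snapshot gives the robot as it stands. The module is installed in compiled form; this text tells all that it offers. Calls block until the motion is done:
- ctrl.move_pose(position, orientation): joint-space move of the TCP to a pose.
- ctrl.servo_line(position, velocity=0.15, rotation=None, contact_N=None): straight line of the TCP; rotation=None keeps the orientation; velocity is the mean speed in m/s. With contact_N (N) it stops when the force on the tool has changed by that much, and returns True; else False.
- ctrl.move_j(angles): joint-space move.
- ctrl.open_gripper() and ctrl.grab(grasp_force=None): open the fingers fully, or close them until they stop; grasp_force is the grip in N (None keeps the last).
- ctrl.wait(seconds).
- ctrl.ik(position, orientation): joint angles nearest the present ones, or None.
- snapshot(name): name is "side" or "top"; returns a dict with "img" (420x560x3 uint8, red, green, blue), "fx", "fy", "cx", "cy" (pixels), "k1" (the pictures are not rectified: a ray, as slopes to the right and down, at radius r is drawn at 1 + k1 r^2 times it, then the intrinsics apply), "xyz" and "orientation" of the camera in the world. Camera axes: x right, y down, z forward; pixel columns grow to the right and rows downward; lengths in m; the calibration is good to about 2 mm. A picture is of the moment at which its call begins. There is no depth.
A pose or a line that the arm cannot do raises ctrl.Unreachable and nothing moves.
- ctrl.finish_job(): hands the job in, once; it reports no verdict.
Readings, each from a call of its own:
- ctrl.get_time(): time.
- ctrl.get_joint_pos(): joint angles.
- ctrl.get_dq(): joint speeds.
- ctrl.get_joint_efforts(): joint torques, N m.
- ctrl.get_tool_pos(): TCP position.
- ctrl.get_orientation(): TCP orientation.
- ctrl.get_ft_force(): force on the tool from outside, world axes, zero at the start.
- ctrl.get_ft_torque(): the same for the moment, N m.
- ctrl.get_finger_gap(): opening from 0.0 (shut) to 1.0 (fully open).
Only numpy, scipy, OpenCV 4.12 (cv2) and the standard library are available. Lean on these libraries where they do the work, as an engineer would, in place of code of your own. Each camera call takes 0.05 s, during which the arm holds its last target.

## Task

In this courtyard water niche a wooden tally is posted for every jug drawn. Take the tall wooden tally out of the rack and push it down through the slot in the top of the wooden box, past the little flap under the slot, so that it drops all the way inside and lies loose in the box. Leave the short tally standing in the rack and leave the steel tumbler where it is.

Things in the scene. Friction and masses are not known exactly. Their poses are not given: they have to be found in the camera images.
- tall_tally_center (a point): Centre (half-way up) of the tall tally, a plain flat wooden board: 12 mm thick (its x), 44 mm wide (its y), 120 mm tall (its z, up), about 60 g. It stands upright in a pocket of the low dark wooden rack, its lower 35 mm in the pocket, its foot 10 mm and its top 130 mm above the ledge; the upper 85 mm is free to pinch from above across the thickness.
- slot (a point): Centre of the slot's mouth, at the rim of its flared hopper, 173 mm up; y along the slot, x across. Hopper mouth 40 x 80 mm (x, y), 18 mm deep, narrowing to a 20 x 60 mm slot in the 20 mm lid. 40 mm below the rim a steel flap, hinged on the -x side, yields to a push of 2 to 6 N, is fully open once the tally's foot is 65 mm below the rim, and stays open. Fixed box 150 x 120 mm, 129 mm deep inside.
- short_tally_center (a point): Centre (half-way up) of the short tally, to be left: same board, thickness, width and axes as the tall one but 80 mm tall, its top 90 mm above the ledge, in the other pocket of the same rack. The two stand in line along their width (y), 40 mm apart edge to edge. The rack is fixed: 50 mm by 176 mm (its length along the tallies' width), 45 mm high, pockets 16 x 49 mm, 35 mm deep.
- tumbler: Empty steel tumbler, 72 mm across and 100 mm high, standing on the ledge; origin at the centre of its underside. A bystander.

How it is judged:
At the end, for the whole second after the job is handed in: The tall tally is wholly inside the box and at rest: its centre is more than 88 mm below the hopper's rim and within the box's walls. The short tally still stands in its pocket (moved less than 30 mm, tilted less than 0.3 rad) and the tumbler is within 30 mm of where it stood (z of tall_tally_center in the frame of slot below -0.088 m and x of tall_tally_center in the frame of slot between -0.07 and 0.07 m and y of tall_tally_center in the frame of slot between -0.055 and 0.055 m and linear speed of tall_tally below 0.03 m/s and distance of each of short_tally_center, tumbler from where it was at the start of the episode below 0.03 m and angle between short_tally_center's own z axis and vertical below 0.3 rad); the robot touches nothing.
It fails at once if the short tally is pulled out or shifted by more than 30 mm (distance of short_tally_center from where it was at the start of the episode above 0.03 m).
It fails at once if the tumbler is knocked or shifted by more than 30 mm (distance of tumbler from where it was at the start of the episode above 0.03 m).
It also fails if it takes over 42 s, if anything falls off the work surface, if the arm or the gripper's body presses on something with over 40 N, if the wrist force passes 120 N, or if a joint passes its speed limit or range.

## Working session

There is one attempt and no reset: what is moved stays moved. The work goes in short steps, each a Python script; the robot and the scene stay as the last script left them, time stands still between calls to the robot, and variables do not carry over. Pictures are saved under pics/ and viewed, and the job is handed in when it is done.

```bash
mkdir -p pics
python3 - <<'E'
from cell import ctrl, snapshot
import cv2,pickle
for n in ("side","top"):
    s=snapshot(n); pickle.dump(s,open(f"{n}0.pkl","wb"))
    cv2.imwrite(f"pics/{n}0.png",s["img"][:,:,::-1]); print({k:v for k,v in s.items() if k!="img"})
print(ctrl.get_time(),ctrl.get_orientation(),ctrl.get_tool_pos())
E
```

```text
{'fx': 445.9645757843503, 'fy': 445.9645757843503, 'cx': 276.35623728508733, 'cy': 207.4600760051182, 'k1': 0.04556750930432867, 'xyz': array([0.20657699, 0.55861134, 0.61401211]), 'orientation': array([-2.27221552,  0.00327676, -2.69349719])}
{'fx': 408.7761941401682, 'fy': 408.7761941401682, 'cx': 280.53670196315767, 'cy': 204.84792968179303, 'k1': -0.057249661962924976, 'xyz': array([0.32662147, 0.02983531, 0.84005716]), 'orientation': array([-2.92918607, -0.00418862, -1.5147725 ])}
0.1 [-1.57167342e+00  1.54900520e-04 -2.72275801e+00] [ 0.21344998 -0.47947422  0.30350559]
```

View pics/side0.png

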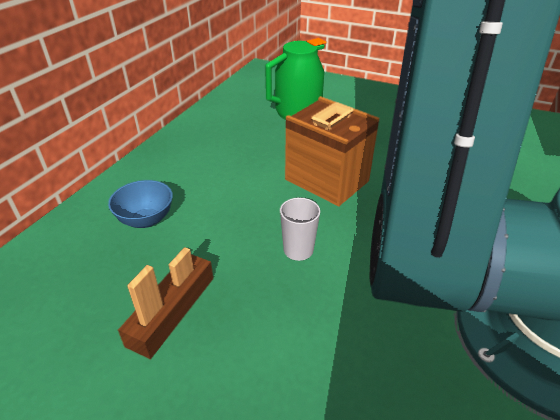

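View pics/top0.png

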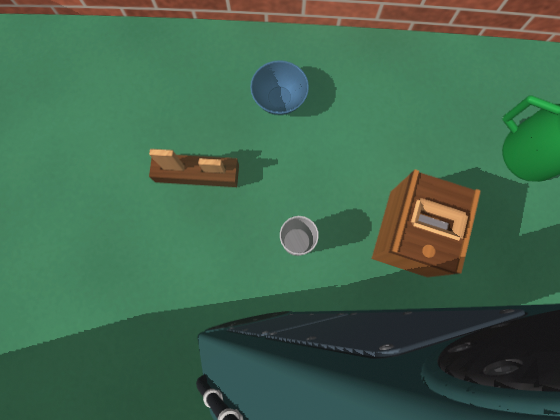

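The side view shows the rack at lower left, with the tall tally at about (145,295) and the short one at (181,267). The tumbler is at (299,230) and the box slot at (333,115). In the top view the tall tally's top is at about (161,153), the short one's at (210,162), and the hopper at (440,218). I'll zoom in on these.

```bash
cat > h.py <<'E'
import numpy as np,cv2,pickle
from scipy.spatial.transform import Rotation as R
def ray(s,uv):
    K=np.array([[s["fx"],0,s["cx"]],[0,s["fy"],s["cy"]],[0,0,1.]])
    p=cv2.undistortPoints(np.array(uv,float).reshape(-1,1,2),K,np.array([s["k1"],0,0,0,0.])).reshape(-1,2)
    d=np.c_[p,np.ones(len(p))]
    return d@R.from_euler('xyz',s["orientation"]).as_matrix().T
def plane(s,uv,z):
    d=ray(s,uv); c=np.array(s["xyz"]); return c+d*((z-c[2])/d[:,2])[:,None]
def proj(s,P):
    K=np.array([[s["fx"],0,s["cx"]],[0,s["fy"],s["cy"]],[0,0,1.]])
    M=R.from_euler('xyz',s["orientation"]).as_matrix().T
    r,_=cv2.Rodrigues(M); t=-M@np.array(s["xyz"])
    return cv2.projectPoints(np.array(P,float).reshape(-1,1,3),r,t,K,np.array([s["k1"],0,0,0,0.]))[0].reshape(-1,2)
def crop(s,x0,y0,w,h,f,name):
    cv2.imwrite(name,cv2.resize(np.ascontiguousarray(s["img"][y0:y0+h,x0:x0+w,::-1]),None,fx=f,fy=f,interpolation=cv2.INTER_NEAREST))
E
python3 - <<'E'
from h import *
t=pickle.load(open("top0.pkl","rb"));s=pickle.load(open("side0.pkl","rb"))
crop(t,370,165,120,115,5,"pics/tbox.png");crop(t,140,140,110,60,7,"pics/track.png");crop(s,110,240,110,120,5,"pics/srack.png");crop(s,280,90,110,60,7,"pics/sbox.png")
E
```

```text
(no output)
```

View pics/tbox.png

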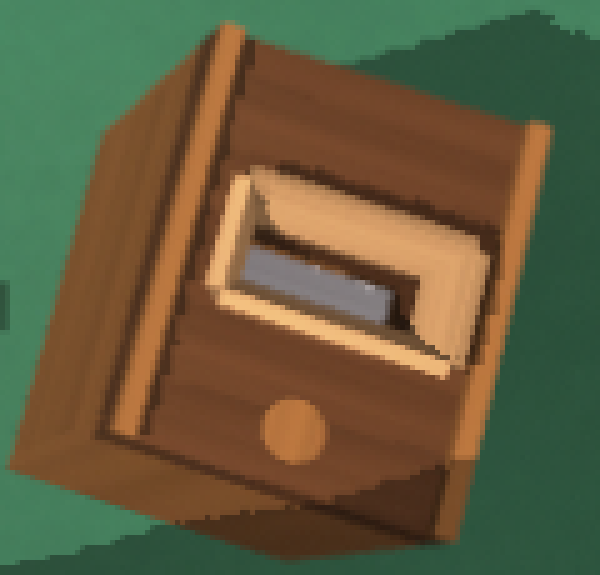

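View pics/track.png

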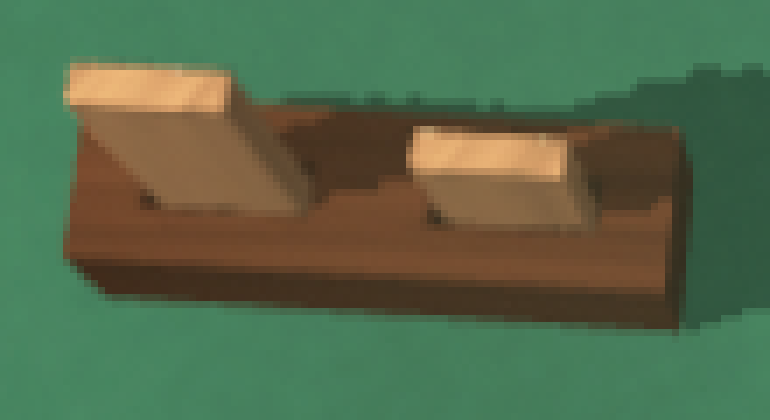

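View pics/srack.png

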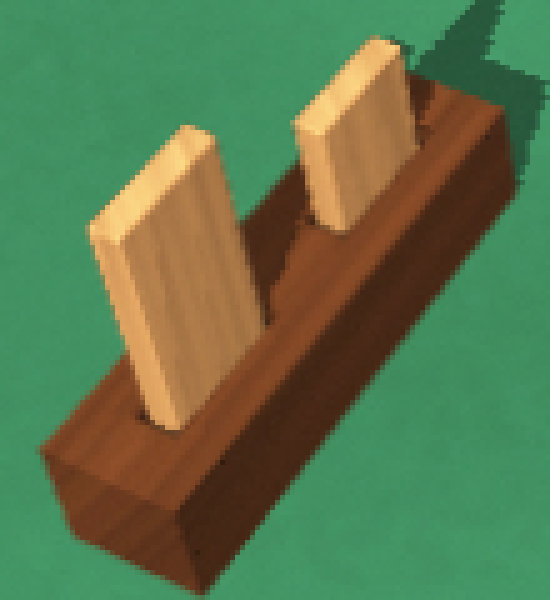

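View pics/sbox.png

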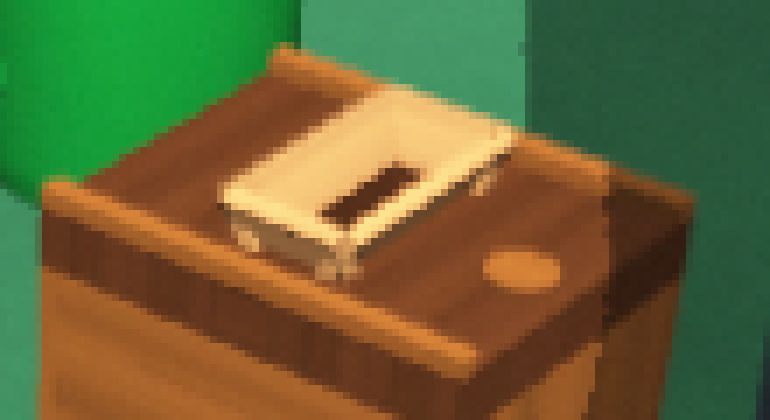

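Run:
```python
from h import *
t=pickle.load(open("top0.pkl","rb"));s=pickle.load(open("side0.pkl","rb"))
np.set_printoptions(precision=4,suppress=True)
def rep(n,P):
    print(n,"ctr",P.mean(0)[:2]); e=np.roll(P,-1,0)-P
    print("  edges",np.linalg.norm(e,axis=1),"dir",np.degrees(np.arctan2(e[:,1],e[:,0])))
def go(cam,f,x0,y0,pts,z,n): rep(n,plane(cam,(np.array(pts)+0.0)/f-0.5+[x0,y0],z))
go(t,5,370,165,[(242,170),(492,242),(453,380),(208,292)],.173,"hop top")
go(s,7,280,90,[(220,192),(400,85),(520,130),(350,240)],.173,"hop side")
go(t,5,370,165,[(255,230),(422,275),(412,332),(240,283)],.155,"slot top")
go(t,7,140,140,[(66,64),(230,70),(228,112),(66,105)],.130,"tall top")
go(s,5,110,240,[(88,228),(188,125),(216,142),(120,243)],.130,"tall side")
go(t,7,140,140,[(412,127),(570,133),(568,178),(410,170)],.090,"short top")
go(s,5,110,240,[(294,122),(376,37),(402,50),(330,138)],.090,"short side")
go(t,7,140,140,[(82,105),(682,128),(665,292),(66,258)],.045,"rack top")
```

```text
hop top ctr [ 0.462  -0.2317]
  edges [0.0876 0.05   0.086  0.0442] dir [-103.223   162.4037   72.9873  -15.8832]
hop side ctr [ 0.4601 -0.2319]
  edges [0.0874 0.0435 0.0849 0.0445] dir [-106.1004  163.9419   74.5151  -12.8219]
slot top ctr [ 0.462  -0.2328]
  edges [0.0595 0.0205 0.0611 0.0197] dir [-102.1857  168.3746   76.9776  -16.2516]
tall top ctr [0.5662 0.261 ]
  edges [0.0437 0.0116 0.043  0.0114] dir [ -89.1725 -175.9675   90.4694    7.3836]
tall side ctr [0.565  0.2618]
  edges [0.0427 0.0116 0.0413 0.0115] dir [-90.7496 170.6726  89.2294  -2.3299]
short top ctr [0.5663 0.1771]
  edges [0.0437 0.013  0.0436 0.0124] dir [ -89.121  -177.3589   90.1496    3.2348]
short side ctr [0.564  0.1776]
  edges [0.0425 0.0112 0.0419 0.0143] dir [-92.2415 173.1458  92.0287  -2.965 ]
rack top ctr [0.5657 0.2189]
  edges [0.1769 0.0497 0.1747 0.0467] dir [-89.1777 178.9055  89.8364   1.4933]
```

Run:
```python
from h import *
from cell import ctrl
t=pickle.load(open("top0.pkl","rb"))
P=plane(t,np.array([(228,25),(112,432),(552,128),(458,540)])/5-.5+[370,165],.160)
for a,b in((0,1),(2,3)):
    d=P[b]-P[a];print(np.degrees(np.arctan2(d[1],d[0])))
pi=np.pi
for y in(pi/2,-pi/2):
    for p,o in(((.5656,.2612,.30),y),((.5656,.2612,.163),y),((.5656,.2612,.37),y),((.4615,-.232,.37),y-.257),((.4615,-.232,.25),y-.257)):
        q=ctrl.ik(list(p),[-pi/2,0,o]); print(p,o,None if q is None else np.round(q,3))
```

```text
164.1194719724617
165.0246073085806
(0.5656, 0.2612, 0.3) 1.5707963267948966 [ 0.302  0.437  0.209  1.343  0.    -1.269]
(0.5656, 0.2612, 0.163) 1.5707963267948966 [ 0.302  0.499 -0.066  1.006  0.    -1.269]
(0.5656, 0.2612, 0.37) 1.5707963267948966 [ 0.302  0.437  0.397  1.531  0.    -1.269]
(0.4615, -0.232, 0.37) 1.3137963267948964 [-0.624  0.238  0.095  1.428  0.    -1.937]
(0.4615, -0.232, 0.25) 1.3137963267948964 [-0.624  0.272 -0.185  1.114  0.    -1.937]
(0.5656, 0.2612, 0.3) -1.5707963267948966 [0.302 0.437 0.209 1.343 0.    1.873]
(0.5656, 0.2612, 0.163) -1.5707963267948966 [ 0.302  0.499 -0.066  1.006  0.     1.873]
(0.5656, 0.2612, 0.37) -1.5707963267948966 [0.302 0.437 0.397 1.531 0.    1.873]
(0.4615, -0.232, 0.37) -1.8277963267948967 [-0.624  0.238  0.095  1.428  0.     1.204]
(0.4615, -0.232, 0.25) -1.8277963267948967 [-0.624  0.272 -0.185  1.114  0.     1.204]
```

Run:
```python
from h import *
from cell import ctrl,snapshot
o=[-np.pi/2,0,-np.pi/2]
p=ctrl.get_tool_pos()
ctrl.servo_line([p[0],p[1],.40],velocity=.25)
ctrl.move_pose([.5656,.2612,.30],o)
print(ctrl.get_time())
print(ctrl.servo_line([.5656,.2612,.163],velocity=.1,contact_N=6))
print(ctrl.get_time(),ctrl.get_tool_pos(),ctrl.get_ft_force())
for n in("side","top"):
    s=snapshot(n);cv2.imwrite(f"pics/{n}1.png",s["img"][:,:,::-1])
```

```text
3.5333
False
5.05 [0.56585496 0.26126727 0.1635559 ] [-0.38853073 -1.25536604 -0.2308557 ]
```

View pics/side1.png

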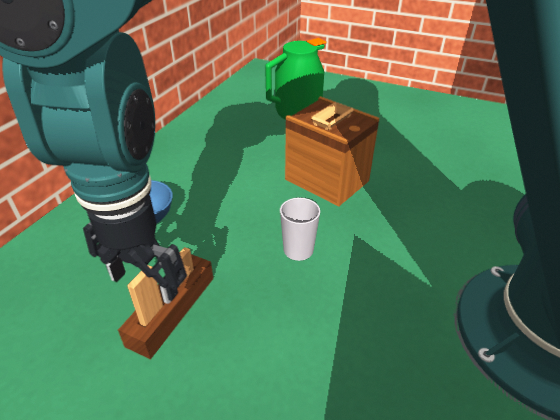

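View pics/top1.png

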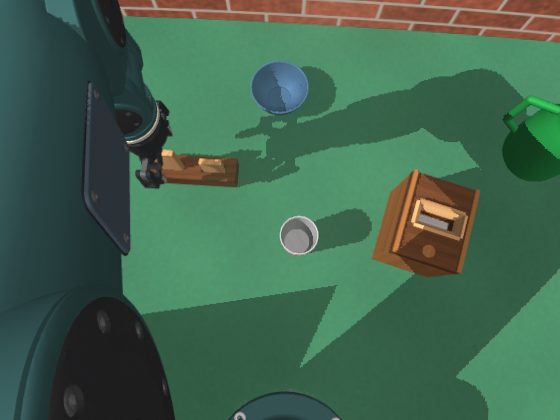

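In both views the open fingers straddle the tall tally: the near finger is at about (170,290) in the side view and the jaws at about (152,165) in the top view. The short tally hasn't moved. Next I'll grip and lift.

Run:
```python
from h import *
from cell import ctrl,snapshot
ctrl.grab(40); print(ctrl.get_time(),ctrl.get_finger_gap(),ctrl.get_ft_force())
print(ctrl.servo_line([.5656,.2612,.23],velocity=.08,contact_N=15),ctrl.get_ft_force())
ctrl.servo_line([.5656,.2612,.37],velocity=.2)
print(ctrl.get_time(),ctrl.get_finger_gap(),ctrl.get_tool_pos())
for n in("side","top"):
    s=snapshot(n);cv2.imwrite(f"pics/{n}2.png",s["img"][:,:,::-1])
```

```text
5.8083 0.13920264142963287 [-0.2698289  -0.19302248  1.01902625]
False [ 0.50983815  0.14508804 -0.67111841]
7.65 0.1345963994285304 [0.56546876 0.26117611 0.36881355]
```

View pics/side2.png

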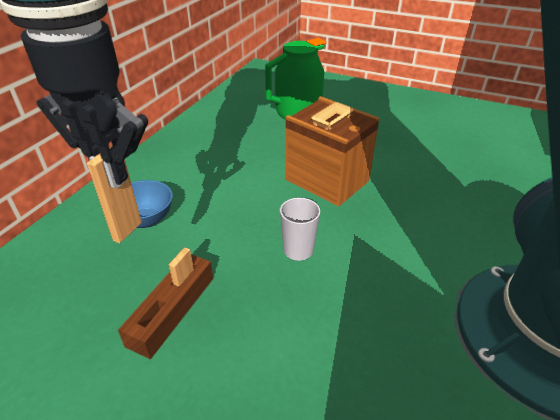

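The tally is out of the rack, with its foot at about (120,240), and the short tally is still at (181,267). I'll move it above the slot and check the alignment there.

Run:
```python
from h import *
from cell import ctrl,snapshot
ctrl.move_pose([.4615,-.232,.37],[-np.pi/2,0,-np.pi/2-.262])
ctrl.servo_line([.4615,-.232,.345],velocity=.1)
print(ctrl.get_time(),ctrl.get_finger_gap(),ctrl.get_tool_pos(),ctrl.get_orientation())
for n in("side","top"):
    s=snapshot(n);pickle.dump(s,open(f"{n}3.pkl","wb"))
    cv2.imwrite(f"pics/{n}3.png",s["img"][:,:,::-1])
    if n=="side":
        crop(s,270,40,130,110,6,"pics/side3c.png")
        c=np.array([.4615,-.232]);a=-.262;ux=np.array([np.cos(a),np.sin(a)]);uy=np.array([-ux[1],ux[0]])
        f=ctrl.get_tool_pos()[2]-.153
        for z in(f,f+.12):
            print(z,[np.round((proj(s,[*(c+i*.006*ux+j*.022*uy),z])[0]+.5-[270,40])*6) for i in(-1,1) for j in(-1,1)])
```

```text
9.9833 0.1352049241015069 [ 0.46160461 -0.2315904   0.34508624] [-1.57130200e+00  1.99582877e-04 -1.83212229e+00]
0.19245197182682808 [array([434., 366.]), array([358., 413.]), array([404., 355.]), array([328., 402.])]
0.31245197182682805 [array([471.,   7.]), array([388.,  48.]), array([438.,  -2.]), array([355.,  39.])]
```

View pics/side3c.png

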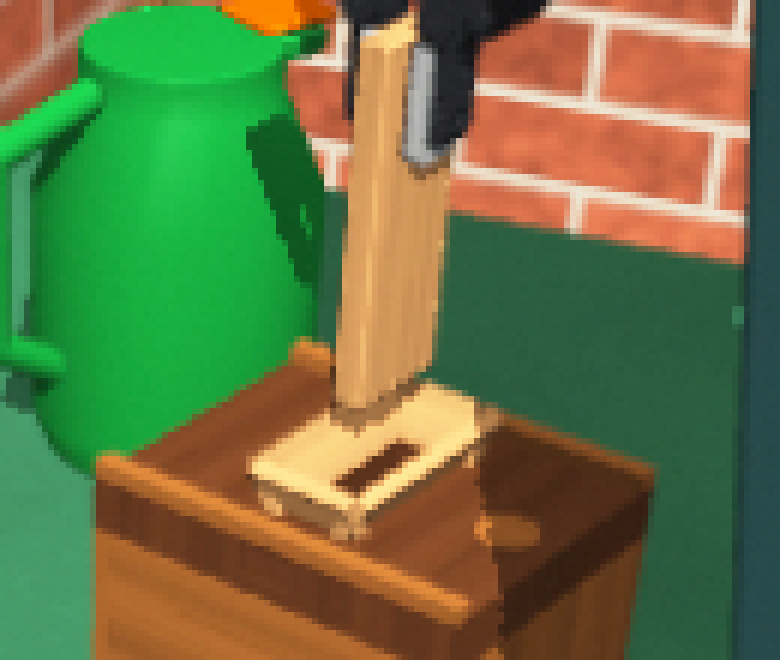

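View pics/top3.png

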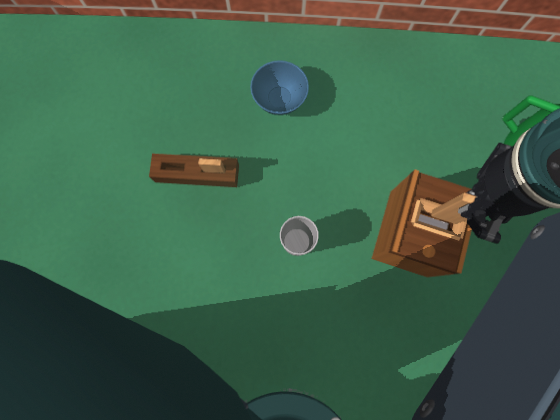

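The foot's corners in the crop are at about (435,365), (366,407) and (335,403), within about 2 mm of where the calibration puts them. It's centred over the slot, so I'll lower it with force monitoring.

Run:
```python
from h import *
from cell import ctrl,snapshot
for z in(.300,.275,.252):
    r=ctrl.servo_line([.4615,-.232,z],velocity=.05,contact_N=14)
    print(r,ctrl.get_time(),ctrl.get_tool_pos(),np.round(ctrl.get_ft_force(),2),ctrl.get_finger_gap())
    if r: break
s=snapshot("side");crop(s,270,40,130,110,6,"pics/side4c.png")
```

```text
False 11.1333 [ 0.46157725 -0.23207721  0.30026101] [ 0.64  0.8  -0.23] 0.1357551163511679
False 11.7833 [ 0.46144696 -0.23194416  0.27481738] [ 0.58 -0.98 -0.84] 0.13822428919980256
False 12.3917 [ 0.46124748 -0.23182846  0.25177023] [-0.19 -0.23  0.37] 0.13334269166154222
```

View pics/side4c.png

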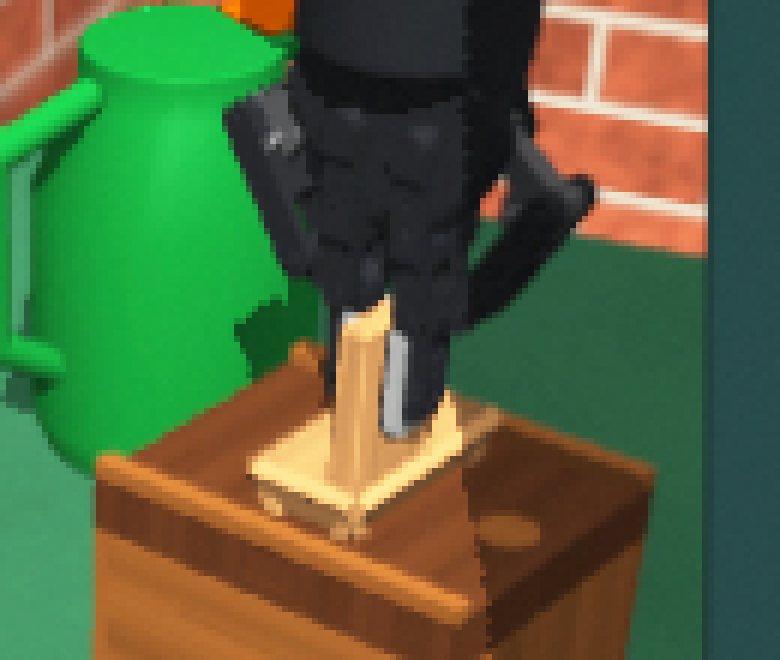

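The tally is in the slot, with its foot about 74 mm below the rim, past the point where the flap is fully open. The fingertips are just above the rim. I'll release it.

Run:
```python
from h import *
from cell import ctrl,snapshot
ctrl.open_gripper(); ctrl.wait(.3)
ctrl.servo_line([.4615,-.232,.37],velocity=.2)
p=ctrl.get_tool_pos()
print(ctrl.get_time(),ctrl.get_finger_gap(),np.round(ctrl.get_ft_force(),2))
s=snapshot("side");crop(s,270,40,130,110,6,"pics/side5c.png")
s=snapshot("top");pickle.dump(s,open("top5.pkl","wb"));crop(s,370,165,120,115,5,"pics/top5c.png")
cv2.imwrite("pics/top5.png",s["img"][:,:,::-1])
```

```text
14.1917 0.9985251228761273 [-0.1   0.04 -0.13]
```

View pics/side5c.png

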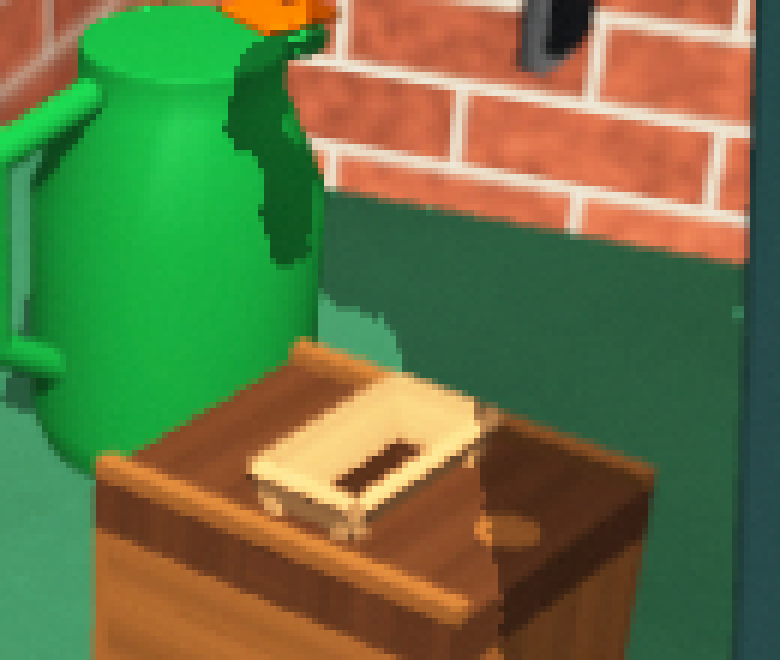

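View pics/top5c.png

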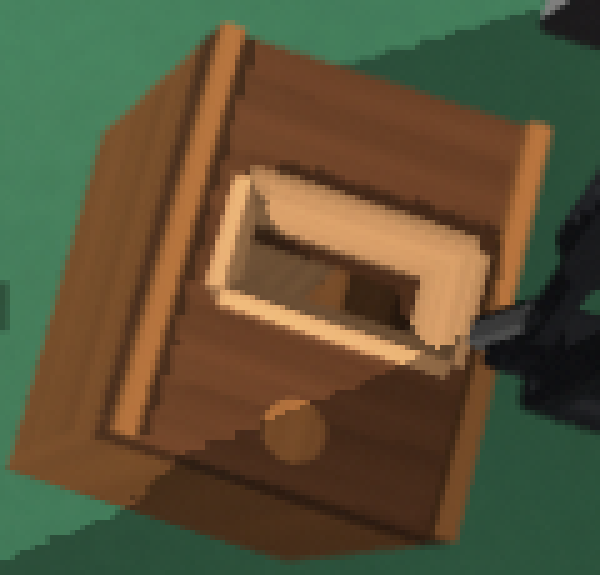

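The hopper is empty in the side view. In the top view the flap is out of the way, and wood shows below through the slot at crop (250–400, 245–310). I'll move the arm clear and look into the slot more closely.

Run:
```python
from h import *
from cell import ctrl,snapshot
ctrl.move_pose([.40,-.05,.40],[-np.pi/2,0,-np.pi/2]);ctrl.wait(.3)
t=snapshot("top");s=snapshot("side");pickle.dump(t,open("top6.pkl","wb"))
c=t["img"][200:240,405:475,::-1].astype(float)
cv2.imwrite("pics/slot6.png",cv2.resize(np.clip(255*(c/255)**.5,0,255).astype(np.uint8),None,fx=11,fy=11,interpolation=cv2.INTER_CUBIC))
cv2.imwrite("pics/side6.png",s["img"][:,:,::-1]);cv2.imwrite("pics/top6.png",t["img"][:,:,::-1])
print(ctrl.get_time())
```

```text
15.4917
```

View pics/slot6.png

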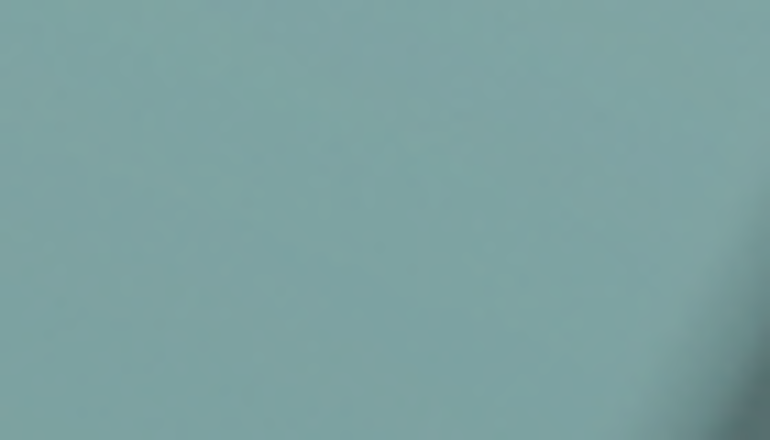

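View pics/side6.png

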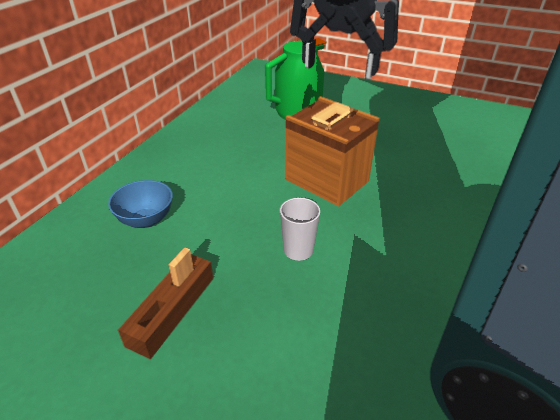

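View pics/top6.png

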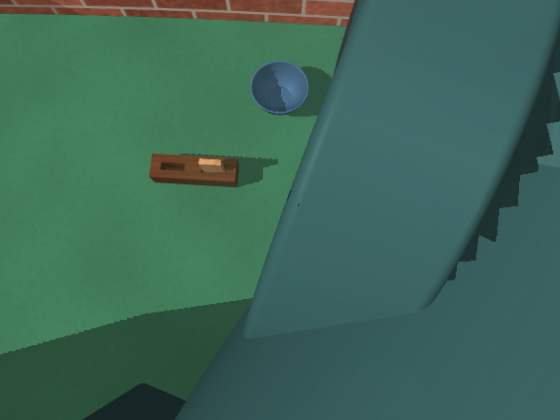

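The short tally (181,267) and the tumbler (299,230) haven't moved in the side view, but the arm now blocks the top camera's view of the box. I'll go back to the start pose, where the view was clear.

Run:
```python
from h import *
from cell import ctrl,snapshot
ctrl.move_pose([.213,-.48,.40],[-np.pi/2,0,-2.723]);ctrl.wait(.2)
t=snapshot("top");s=snapshot("side");pickle.dump(t,open("top7.pkl","wb"))
c=t["img"][200:240,405:475,::-1].astype(float)
cv2.imwrite("pics/slot7.png",cv2.resize(np.clip(255*(c/255)**.6,0,255).astype(np.uint8),None,fx=11,fy=11,interpolation=cv2.INTER_CUBIC))
cv2.imwrite("pics/side7.png",s["img"][:,:,::-1]);cv2.imwrite("pics/top7.png",t["img"][:,:,::-1])
print(ctrl.get_time())
a=pickle.load(open("top0.pkl","rb"))["img"].astype(int)
for n,(x,y,w,h) in dict(short=(196,155,35,20),tumbler=(275,212,48,45)).items():
    print(n,np.abs(t["img"][y:y+h,x:x+w].astype(int)-a[y:y+h,x:x+w]).mean())
```

```text
17.5083
short 3.369047619047619
tumbler 0.491820987654321
```

View pics/slot7.png

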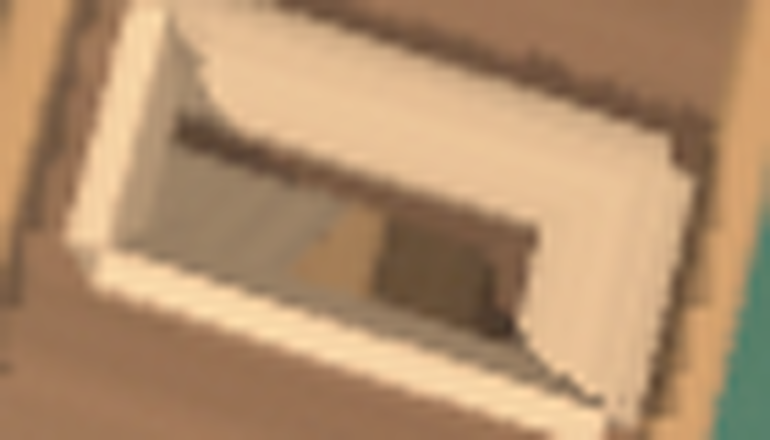

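View pics/top7.png

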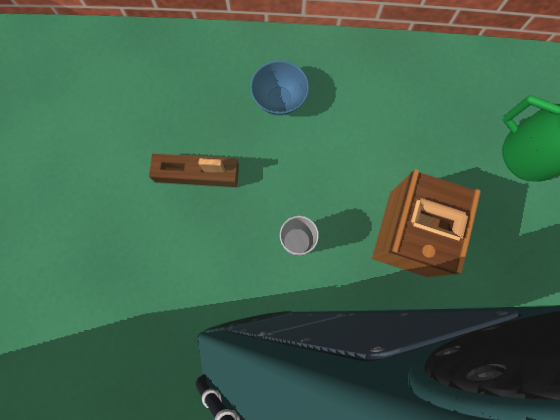

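Run:
```python
from h import *
t=pickle.load(open("top7.pkl","rb"))
c=np.array([.4615,-.232]);a=-.262;ux=np.array([np.cos(a),np.sin(a)]);uy=np.array([-ux[1],ux[0]])
for z in(.006,.018,.126,.145):
    print(z,[np.round((proj(t,[*(c+i*.006*ux+j*.022*uy),z])[0]+.5-[405,200])*11) for i in(-1,1) for j in(-1,1)])
# visible wood right edge and diagonal, in box frame, at candidate heights
px=np.array([(120,245),(180,160),(295,270),(345,200),(370,290),(385,215),(500,320),(535,240)])/11-.5+[405,200]
for z in(.018,.05,.085,.12,.135):
    q=plane(t,px,z)[:,:2]-c; print(z,(np.c_[q@ux,q@uy]*1000).round().astype(int).tolist())
```

```text
0.006 [array([150., 437.]), array([-74., 365.]), array([166., 377.]), array([-58., 305.])]
0.018 [array([172., 429.]), array([-55., 356.]), array([187., 368.]), array([-39., 295.])]
0.126 [array([396., 341.]), array([136., 258.]), array([413., 272.]), array([154., 189.])]
0.145 [array([442., 323.]), array([175., 238.]), array([459., 252.]), array([194., 167.])]
0.018 [[24, -4], [44, -11], [30, -37], [46, -43], [31, -51], [46, -51], [33, -76], [50, -79]]
0.05 [[16, 4], [34, -2], [21, -27], [37, -33], [22, -41], [36, -40], [24, -65], [40, -68]]
0.085 [[6, 14], [24, 8], [12, -16], [26, -22], [12, -29], [26, -29], [14, -52], [30, -55]]
0.12 [[-3, 23], [14, 17], [2, -5], [16, -10], [3, -18], [16, -17], [4, -40], [19, -42]]
0.135 [[-7, 27], [9, 22], [-2, -1], [11, -6], [-2, -13], [11, -12], [0, -34], [15, -37]]
```

Run:
```python
from h import *
a=pickle.load(open("side0.pkl","rb"));b=cv2.imread("pics/side7.png")[:,:,::-1]
A=a["img"][88:132,308:358,::-1];B=b[88:132,308:358,::-1]
c=np.hstack([A,B]).astype(float)
cv2.imwrite("pics/cmp7.png",cv2.resize(np.clip(255*(c/255)**.5,0,255).astype(np.uint8),None,fx=8,fy=8,interpolation=cv2.INTER_NEAREST))
T0=pickle.load(open("top0.pkl","rb"))["img"][150:185,190:245,::-1];T7=pickle.load(open("top7.pkl","rb"))["img"][150:185,190:245,::-1]
cv2.imwrite("pics/short7.png",cv2.resize(np.hstack([T0,T7]),None,fx=7,fy=7,interpolation=cv2.INTER_NEAREST))
```

```text
(no output)
```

View pics/cmp7.png

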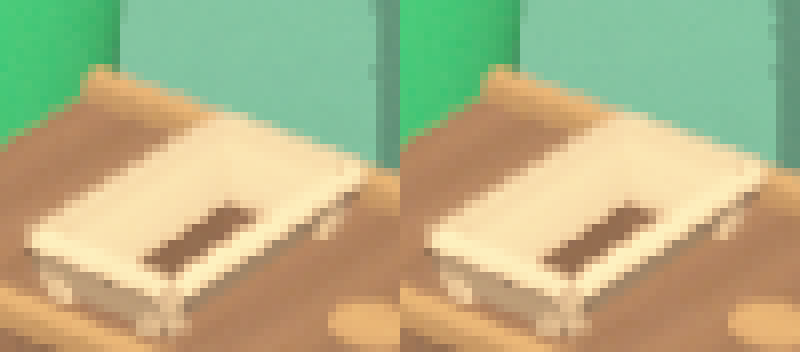

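View pics/short7.png

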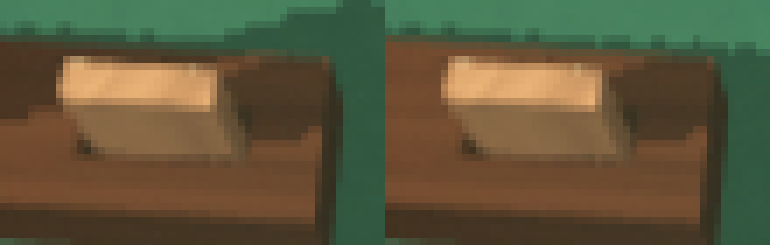

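From the side, the slot's interior looks the same before and after, so nothing is left in the lid. The short tally hasn't moved either, apart from losing the tall tally's shadow. Between 14 s and 17.5 s the view down the slot didn't change, so the tally is at rest. I'll hand the job in.

Run:
```python
from cell import ctrl
print(ctrl.get_time(),ctrl.get_dq()); ctrl.finish_job()
```

```text
17.5083 [-4.50847968e-03  3.07455235e-03  8.02185168e-05  4.72968930e-05
 -1.34340338e-03  1.60757611e-03]
the job is handed in; nothing more can be done
```

I took the tall tally out of the rack and lowered it through the slot until its foot was about 74 mm below the rim, past the flap's fully open point. I then released it, moved the arm clear and handed the job in at 17.5 s.

**Last checks:**
- **Tally inside:** The hopper and slot were empty in both views and the flap was open. The view down the slot didn't change from 14 s to 17.5 s, so the tally appears to be at rest.
- **Bystanders:** The short tally and tumbler had not moved in the pictures. The short tally's patch differed slightly from the first picture because the tall tally's shadow was gone.
- **Forces:** The readings I took were all under 2 N, and neither contact limit (14 N lowering, 15 N lifting) tripped.

**Not confirmed:**
- **How the tally lies:** I could not see the whole tally in the box. That it lies low enough is inferred from the empty slot and the drop height.
- **Flap force:** No reading showed the flap's 2–6 N push; I only sampled force at the end of each lowering step.

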